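Gauge a whetstone's thickness

ROBOT

A 6-joint arm with a two-finger parallel gripper is mounted at the origin on a cart in front of the work surface, level with it; the furniture and walls round the work are solid. World frame = base frame: x ahead of the robot, y to its left, z up, the work surface at z = 0. Lengths are in m, angles in degrees, forces in N, time in s.
With the tool pointing down it reaches from about 0.375 to 0.9 m from the base axis. Payload 3.1 kg.
Tool frame: the origin (TCP) lies at the very end of the fingers, on their centre line; the grasp point (between the pads) lies 19 mm behind it; z points along the fingers, y is the line along which they close (so a half turn about z gives the same grasp; the last joint's range is limited). The gripper opens to 87 mm and grips with 3 to 60 N. Pads are 19 mm wide; open, the fingers measure 117 mm over their backs; the gripper's body (75 mm by 190 mm) begins 51 mm behind the grasp point.
Start: joints at [63.627, 30.224, 82.088, -0, 67.689, -10.227], TCP at [0.174, 0.6, 0.223] pointing down, gripper open.
Joint ranges: [-176.69, 176.69], [-43.24, 126.21], [12.49, 139.97], [-82, 262], [0, 151.66], [-163.58, 163.58]. Speed limits (degrees/s): [159.86, 159.86, 180, 180, 180, 180].

INTERFACE

Orientations are given as a 3x3 rotation matrix whose columns are the frame's x, y, z axes.
In Python, from rig import readout, viewer, ticket gives the robot as it stands.
- The arm moves only by the tool send_rows, never from a script. Its argument "moves" is a list of rows, each a list of 6 numbers: the shift along the tool's x, y, z in units of 250 mm (1.0 is 250 mm), then the turn, a rotation vector about the tool's x, y, z in units of 90 degrees (1.0 is 90 degrees). A call has 1 to 12 rows; each row is the pose to reach, as a shift and turn from the pose commanded when the call began, along the tool's axes at that moment; what a row does not reach only later rows make up. A row lasts 1/10 s, in which the tool goes at most 50 mm and 8.59 degrees, less where a joint would pass 70% of its speed; a pose out of reach is approached as far as the arm can. A call with a number of a shift or a turn outside -1 to 1 is refused whole. A call with a gripper value outside its range is refused whole. "grip" is the opening, from 0 (shut) to 1 (fully open), set as the call begins (left out, the last holds). The fingers move at their own pace and stop on an object; the grip force is fixed at half the most. Time passes only in rows, so rows that repeat a pose let the fingers close. It gives the time, the measured TCP pose, the force, the opening and the grip force at its end, in the units of the state.
- readout.read_state(): the state, without advancing time (a new reading comes with each control period).
- viewer.capture(name): name is "scene" or "top" or "wrist"; returns (picture, depth): 400x640x3 uint8, red, green, blue; 400x640 float32, m along the optical axis (not along the pixel's ray), 0 where there is no reading.
- viewer.camera_info(name): a dict with "fx", "fy", "cx", "cy" (pixels), "R" (3x3) and "t" (3): a world point X has camera coordinates R X + t; the wrist camera has in their place "tool_from_camera" (4x4, takes a point from camera to tool coordinates, whose origin is the TCP and whose axes are the flange's). Camera axes: x right, y down, z forward; pixel columns grow to the right and rows downward; lengths in m; the calibration is good to about 2 mm. A picture is of the moment at which its call begins: read the wrist's pose just before it. camera_info takes no time and is no camera call.
- ticket.hand_in(): hands the job in; it is judged then, once.
The state is a dict: "time_s": time; "joint_positions": joint angles; "qvel": joint speeds; "tau": joint torques, N m; "position": TCP position; "tcp_rot": TCP orientation; "force": force on the tool from outside, world axes, zero at the start; "moment": the same for the moment, N m; "opening": opening from 0.0 (shut) to 1.0 (fully open); "grasp_force": force on a finger pad.
Only numpy, scipy, OpenCV 4.12 (cv2) and the standard library are available. Lean on these libraries where they do the work, as an engineer would, in place of code of your own. Each camera call takes 0.05 s, during which the arm holds its last target. There are 200 camera calls.

TASK

Lay the thicker of the two whetstones flat in the stone holder, lengthwise between its two end stops and centred across it. Then take the bridge gauge and gently lower it astride the middle of that stone, until both its legs stand flat on the holder's base and the sprung foot resting on the stone reads its height. Leave the gauge standing there, and leave the other whetstone, the mug, the salt shaker and the spice jar where they are.

Things in the scene. Friction and masses are not known exactly. Their poses are not given: they have to be found in the camera images.
- thick_stone: the thicker whetstone: grey block with a paler top layer, 60 (its x) x 180 (its y) x 32 mm high, about 0.5 kg; origin at the centre of its underside, z up. It may lie in either of the two stone places.
- thin_stone: the thinner whetstone, a bystander: the same look, 60 x 180 x 20 mm; origin at the centre of its underside
- holder: stone holder, fixed: flat steel plate 130 (x) x 240 (y) mm, top 14 mm above the origin (centre of underside). Two black end stops, 70 long (x), 14 thick (y), rise 18 above the plate at y = -102 and +102: 190 mm free between them; long sides open. A flush dark strip 60 mm wide shows where the stone lies.
- holder_bed (a point): centre of the top face of the holder's base plate; axes as the holder's
- gauge: bridge gauge, loose, 0.45 kg, 104 (x) x 56 (y) x 120 mm high; origin central, level with the leg soles. Legs at x = -46 and +46, each 12 thick, 56 deep (y), 60 high: 80 free between them. Beam at 58 to 74 height; on it a black grip block 36 (x) x 28 (y), 74 to 120 high: grasp it across x. A white scale plate with a pointer stands before the block at y = -22.
- gauge_grip (a point): point to grasp: centre of the grip block, 99 mm above the leg soles and 21 mm below the block's top; axes as the gauge's
- gauge_foot (a joint): height of the sprung foot above the leg soles in m: 0 at rest (flush with the soles), 0.038 fully up; a spring presses the foot down with 1 to 2.5 N. The foot is a plate 34 x 34 mm, 8 mm thick, under the middle of the beam.
- foot_sole (a point): centre of the foot's underside
- salt_shaker: bystander: glass salt shaker, 44 mm across, 90 mm high; origin at the centre of its underside
- tea_mug: bystander: striped mug, 90 x 120 x 88 mm; origin under its middle
- spice_jar: bystander: glass jar with a red cap, 44 mm across, 105 mm high; origin at the centre of its underside

How it is judged (in metres and radians):
On the way:
1. the thicker stone lies flat in the holder between the end stops, centred across it within 10 mm, let go, before the gauge is set over it (x of thick_stone in the frame of holder_bed between -0.01 and 0.01 m and y of thick_stone in the frame of holder_bed between -0.01 and 0.01 m and z of thick_stone in the frame of holder_bed below 0.003 m and angle between the y axis of thick_stone and the y axis of holder, either way round below 0.12 rad and contact force between the fingers and thick_stone below 0.2 N and value of joint gauge_foot below 0.008 m), for 0.2 s.
At the end, for the whole second after the job is handed in: Thick stone flat in the holder (10 mm of centre along and across, 0.12 rad); gauge upright (0.04 rad) and still astride it, soles on the holder base (3 mm), foot within 25 mm of the stone's middle, resting on it and reading 30 to 34 mm (x of thick_stone in the frame of holder_bed between -0.01 and 0.01 m and y of thick_stone in the frame of holder_bed between -0.01 and 0.01 m and z of each of thick_stone, gauge in the frame of holder_bed below 0.003 m and angle between the y axis of thick_stone and the y axis of holder, either way round below 0.12 rad and value of joint gauge_foot between 0.03 and 0.034 m and contact force between gauge and thick_stone above 0.3 N and horizontal distance between foot_sole and thick_stone below 0.025 m and z of gauge in the frame of holder_bed above -0.003 m and angle between gauge's own z axis and vertical below 0.04 rad and linear speed of each of gauge, thick_stone below 0.02 m/s); the robot touches nothing.
It fails at once if the thinner stone, salt shaker, mug or spice jar moved more than 20 mm (distance of any of thin_stone, salt_shaker, tea_mug, spice_jar from where it was at the start of the episode above 0.02 m).
It fails at once if the gauge dropped or slammed onto the stone: its foot driven up faster than 0.25 m/s (velocity of joint gauge_foot above 0.25 m/s).
It fails at once if the gauge tipped over (more than 0.6 rad) (angle between gauge's own z axis and vertical above 0.6 rad).
It also fails if it takes over 56 s, if anything falls off the work surface, if the arm or the gripper's body presses on something with over 40 N, if the wrist force passes 120 N, or if a joint passes its speed limit or range.

## Working session

There is one attempt and no reset: what is moved stays moved. The work goes in short steps, Python scripts to look and compute and a tool call to move; the robot and the scene stay as the last step left them, time stands still between calls to the robot, and variables do not carry over. Pictures are saved under pics/ and viewed, at most 10 in all, crops included, and the job is handed in when it is done.

Besides the shell and the picture viewer there is one more tool, called after ">>>" in YAML: its name, and indented under it one key for each argument. send_rows: Moves the arm, as the interface text tells. Shifts and turns lie within -1 to 1; 1 stands for 250 mm of shift or 90 degrees of turn. Its arguments: {"type":"object","properties":{"moves":{"type":"array"},"grip":{"type":"number"}},"required":["moves"]}

```bash
mkdir -p pics; ls; python3 - <<'E'
from rig import readout, viewer
import cv2, numpy as np
s=readout.read_state(); print(s['position'],s['tcp_rot'],s['time_s'],s['opening'])
for n in ['top','scene']:
    p,d=viewer.capture(n); cv2.imwrite(f'pics/{n}0.png',p[:,:,::-1]); np.savez(f'pics/{n}0.npz',p=p,d=d); i=viewer.camera_info(n); print(n,i)
E
```

```text
pics
[0.17346474 0.59969303 0.22159245] [[-9.60556787e-01  2.78082374e-01 -9.23478663e-04]
 [ 2.78083682e-01  9.60554940e-01 -1.91678459e-03]
 [ 3.54027983e-04 -2.09798479e-03 -9.99997737e-01]] 0.0 1.0005099470593466
top {'fx': 504.13179941750474, 'fy': 504.13179941750474, 'cx': 320.33797431997255, 'cy': 199.51728268739168, 'R': array([[ 1.91958900e-02, -9.99815528e-01, -6.53492272e-04],
       [-9.97881179e-01, -1.91181031e-02, -6.21904357e-02],
       [ 6.21664698e-02,  1.84590840e-03, -9.98064087e-01]]), 't': array([0.1835509 , 0.51786159, 1.24121678])}
scene {'fx': 460.5931521462755, 'fy': 460.5931521462755, 'cx': 319.6367212487, 'cy': 190.77005756558944, 'R': array([[ 0.64710766, -0.76238925, -0.00378327],
       [-0.56308008, -0.47457892, -0.67654687],
       [ 0.5139966 ,  0.43992895, -0.73638985]]), 't': array([-0.18074929,  0.46773363,  0.95931976])}
```

View pics/top0.png

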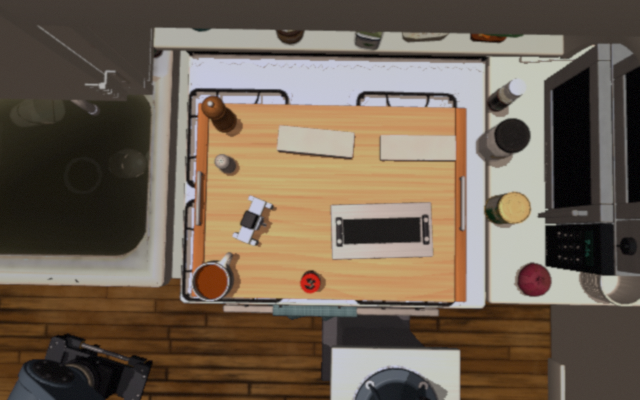

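View pics/scene0.png

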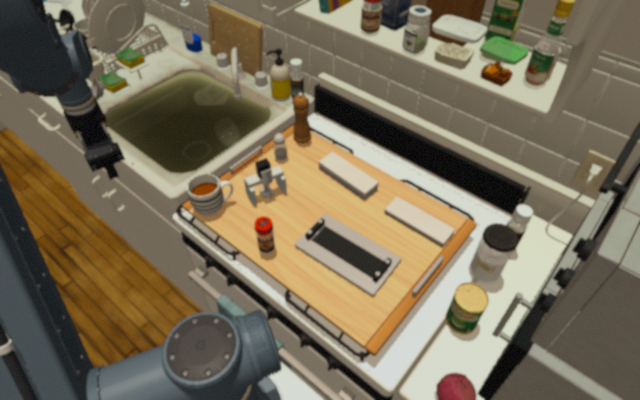

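The top view shows the stones at (316,142) and (418,148), the holder at (382,231), the gauge at (254,220), the mug at (212,280), the jar at (311,282) and the shaker at (225,163). Next I measure them.

```bash
cat > h.py <<'E'
import numpy as np, cv2
from rig import readout, viewer
def cloud(d,i):
    v,u=np.mgrid[:d.shape[0],:d.shape[1]]
    c=np.stack([(u-i['cx'])/i['fx']*d,(v-i['cy'])/i['fy']*d,d],-1)
    return (c-i['t'])@i['R']            # R^T (c - t)
def ray(uv,i,z):
    uv=np.atleast_2d(uv).astype(float)
    r=np.c_[(uv[:,0]-i['cx'])/i['fx'],(uv[:,1]-i['cy'])/i['fy'],np.ones(len(uv))]@i['R']
    o=-i['R'].T@i['t']
    return o+r*((z-o[2])/r[:,2])[:,None]
def rect(mask,i,z):
    """min-area rect of the largest blob, in world xy (mm)"""
    cs=cv2.findContours(mask.astype(np.uint8),cv2.RETR_EXTERNAL,cv2.CHAIN_APPROX_NONE)[0]
    c=max(cs,key=cv2.contourArea)[:,0]
    w=ray(c,i,z)[:,:2]*1000
    return cv2.minAreaRect(w.astype(np.float32))
E
python3 - <<'E'
from h import *
i=viewer.camera_info('top'); f=np.load('pics/top0.npz'); p,d=f['p'],f['d']; P=cloud(d,i)
hsv=cv2.cvtColor(p,cv2.COLOR_RGB2HSV)
print('board z',np.median(P[175:195,300:380,2]))
for n,(a,b,c,e) in dict(s1=(120,165,270,362),s2=(128,168,372,457),hold=(198,265,325,440)).items():
    m=np.zeros(d.shape,bool); m[a:b,c:e]=(hsv[a:b,c:e,1]<80)
    z=np.median(P[...,2][m]); print(n,m.sum(),'z',z,np.percentile(P[...,2][m],[10,90]),rect(m,i,z))
m=np.zeros(d.shape,bool); m[198:265,325:440]=(p[198:265,325:440].max(-1)<60)
print('dark',rect(m,i,.014))
g=P[190:252,225:280]; 
for lo,hi in((.105,.13),(.05,.13)):
    q=g[(g[...,2]>lo)&(g[...,2]<hi)]; print('gauge',len(q),q.mean(0),cv2.minAreaRect((q[:,:2]*1000).astype(np.float32)))
for n,(u,v,z) in dict(jar=(311,282,.105),shaker=(225,163,.09),mug=(212,280,.088)).items(): print(n,ray((u,v),i,z))
vis=np.hstack([cv2.resize(p[185:260,215:290],(400,400),interpolation=2)])
i2=viewer.camera_info('scene'); f2=np.load('pics/scene0.npz'); 
vis=np.hstack([vis,cv2.resize(f2['p'][150:215,235:300],(400,400),interpolation=2)])
cv2.imwrite('pics/g.png',vis[:,:,::-1])
E
```

```text
board z 0.059034439082010906
s1 1997 z 0.09071228983363952 [0.08745218 0.09359134] ((647.301513671875, 208.12637329101562), (180.5508575439453, 62.384490966796875), 85.34126281738281)
s2 1955 z 0.07876013133468797 [0.07532737 0.08183037] ((639.105712890625, -36.07830810546875), (60.12517166137695, 179.49618530273438), 1.092728614807129)
hold 5519 z 0.07346635654432283 [0.07027875 0.07756578] ((440.40802001953125, 47.67023468017578), (130.14515686035156, 239.28152465820312), 2.70405650138855)
dark ((440.3217468261719, 40.56586456298828), (58.00278854370117, 189.25653076171875), 2.830451011657715)
gauge 196 [0.45627621 0.34327749 0.12127192] ((457.9053955078125, 349.24176025390625), (56.38278579711914, 103.97156524658203), 68.59262084960938)
gauge 2744 [0.45772597 0.35517864 0.06403802] ((458.38653564453125, 356.8681640625), (147.32858276367188, 131.47650146484375), 1.2379814386367798)
jar [[0.31873259 0.21106359 0.105     ]]
shaker [[0.59161512 0.41977119 0.09      ]]
mug [[0.31719969 0.44193983 0.088     ]]
```

View pics/g.png

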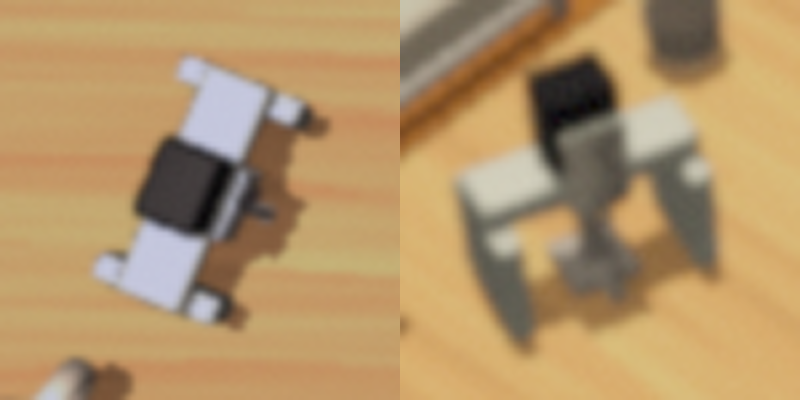

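Stone 1 (top 32 mm above the board, left in the top view) is the thick one. The board surface is at z≈0.059. Now I get the gauge from its black block and recheck the holder strip.

```bash
cat >> h.py <<'E'
def go(x,y,z,ang):
    """row (units) from measured pose to TCP target, tool down, tool-y at world angle ang (deg)"""
    from scipy.spatial.transform import Rotation as Ro
    s=readout.read_state(); R=np.array(s['tcp_rot']); a=np.radians(ang)
    ya=np.array([np.cos(a),np.sin(a),0]); 
    T=np.c_[np.cross(ya,[0,0,-1]),ya,[0,0,-1]]
    sh=R.T@(np.array([x,y,z])-s['position'])/.25; tr=Ro.from_matrix(R.T@T).as_rotvec(degrees=True)/90
    print('t',round(s['time_s'],2),'pos',np.round(s['position'],4),'F',np.round(s['force'],1),'op',round(s['opening'],3),'gf',s['grasp_force'])
    print('row',np.round(np.r_[sh,tr],4).tolist())
E
python3 - <<'E'
from h import *
i=viewer.camera_info('top'); f=np.load('pics/top0.npz'); p,d=f['p'],f['d']; P=cloud(d,i)
m=np.zeros(d.shape,bool); m[198:265,325:440]=(p[198:265,325:440].max(-1)<60)
print('dark',rect(m,i,.073))
g=np.zeros(d.shape,bool); g[190:252,225:280]=True; Z=P[...,2]
b=g&(Z>.165); q=P[b]; print('block top',len(q),q.mean(0),np.median(q[:,2]),rect(b,i,.179))
b=g&(Z>.122)&(Z<.145); q=P[b]; print('beam',len(q),q.mean(0),rect(b|(g&(Z>.122)),i,.133))
b=g&(p.max(-1)<70)&(Z>.15); print('dark',b.sum(),rect(b,i,.179))
go(.647,.208,.2,-4.66)
E
```

```text
dark ((440.1225280761719, 47.63197326660156), (55.28059387207031, 180.37440490722656), 2.8304617404937744)
block top 245 [0.45673266 0.34085266 0.22199935] 0.17828258276545716 ((458.0986328125, 348.18731689453125), (28.816686630249023, 36.000938415527344), 68.27669525146484)
beam 467 [0.4571211  0.34633473 0.13235339] ((456.57452392578125, 345.22528076171875), (49.630210876464844, 103.51041412353516), 68.36298370361328)
dark 199 ((457.254638671875, 346.2148132324219), (29.097637176513672, 31.917036056518555), 68.35709381103516)
t 0.1 pos [0.1735 0.5997 0.2217] F [ 0.  -0.2 -0.8] op 0.999 gf 0.0
row [-2.2551, -0.9783, 0.0878, -0.0012, 0.0007, 0.8724]
```

>>> send_rows:
  moves:
    - [-1, -0.43, 0, 0, 0, 0.87]
    - [-1, -0.43, 0, 0, 0, 0.87]
    - [-1, -0.43, 0, 0, 0, 0.87]
    - [-1, -0.43, 0, 0, 0, 0.87]
    - [-1, -0.43, 0, 0, 0, 0.87]
    - [-1, -0.43, 0, 0, 0, 0.87]
    - [-1, -0.43, 0, 0, 0, 0.87]
    - [-1, -0.43, 0, 0, 0, 0.87]
    - [-1, -0.43, 0, 0, 0, 0.87]
    - [-1, -0.43, 0, 0, 0, 0.87]
    - [-1, -0.43, 0, 0, 0, 0.87]
    - [-1, -0.43, 0, 0, 0, 0.87]
  grip: 1

```text
time_s: 1.3
position: [0.3838, 0.4275, 0.2223]
tcp_rot: [[0.075, 0.997, -0.0], [0.997, -0.075, -0.0], [-0.0, -0.0, -1.0]]
force: [-0.7, -0.5, 0.7]
opening: 0.999
grasp_force: 0.0
```

```bash
python3 -c "
from h import *
go(.647,.208,.2,-4.66)"
```

```text
t 1.3 pos [0.3838 0.4275 0.2223] F [-0.7 -0.5  0.7] op 0.999 gf 0.0
row [-0.7964, 1.116, 0.0892, -0.0002, 0.0002, 0.0039]
```

>>> send_rows:
  moves:
    - [-0.7, 1, 0.08, 0, 0, 0]
    - [-0.7, 1, 0.08, 0, 0, 0]
    - [-0.7, 1, 0.08, 0, 0, 0]
    - [-0.7, 1, 0.08, 0, 0, 0]
    - [-0.7, 1, 0.08, 0, 0, 0]
    - [-0.7, 1, 0.08, 0, 0, 0]
    - [-0.7, 1, 0.08, 0, 0, 0]
    - [-0.7, 1, 0.08, 0, 0, 0]
    - [-0.7, 1, 0.08, 0, 0, 0]

```text
time_s: 2.2
position: [0.6183, 0.2344, 0.2022]
tcp_rot: [[0.076, 0.997, -0.002], [0.997, -0.076, 0.0], [0.0, -0.002, -1.0]]
force: [-0.3, -0.7, 0.3]
opening: 1.003
grasp_force: 0.0
```

```bash
python3 -c "
from h import *
go(.647,.208,.12,-4.66)
p,d=viewer.capture('wrist');cv2.imwrite('pics/w1.png',p[:,:,::-1]);print(viewer.camera_info('wrist'))"
```

```text
t 2.2 pos [0.6183 0.2344 0.2022] F [-0.3 -0.7  0.3] op 1.003 gf 0.0
row [-0.0967, 0.123, 0.3285, -0.0013, -0.0001, 0.0031]
{'fx': 328.61594272344206, 'fy': 328.61594272344206, 'cx': 314.4430352117611, 'cy': 200.9406525664426, 'tool_from_camera': array([[-6.96181829e-05, -9.61111565e-01, -2.76160380e-01,
         7.55740306e-02],
       [ 9.99999579e-01,  1.85832857e-04, -8.98840964e-04,
        -2.80447480e-04],
       [ 9.15206118e-04, -2.76160326e-01,  9.61111147e-01,
        -1.61296291e-01],
       [ 0.00000000e+00,  0.00000000e+00,  0.00000000e+00,
         1.00000000e+00]])}
```

View pics/w1.png

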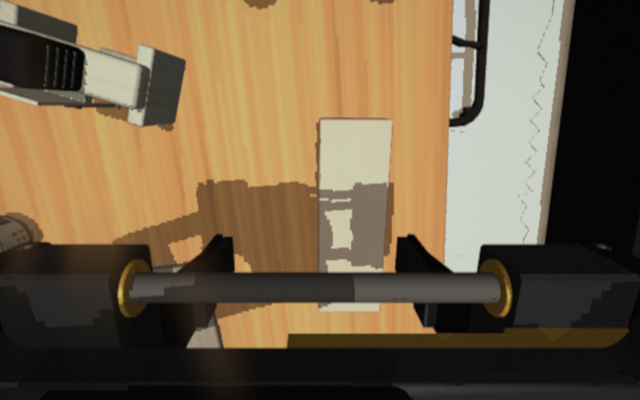

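The wrist view shows the stone at u 318–392, v 119–310, with its axis aligned to the tool and about 30 mm to the right of the centre line, matching the top-camera measurement.

>>> send_rows:
  moves:
    - [-0.097, 0.123, 0.2, 0, 0, 0]
    - [-0.097, 0.123, 0.32, 0, 0, 0]
    - [-0.097, 0.123, 0.33, 0, 0, 0]
    - [-0.097, 0.123, 0.33, 0, 0, 0]
    - [-0.097, 0.123, 0.33, 0, 0, 0]

```text
time_s: 2.75
position: [0.6488, 0.2088, 0.1223]
tcp_rot: [[0.076, 0.997, 0.003], [0.997, -0.076, 0.001], [0.001, 0.003, -1.0]]
force: [0.4, -1.3, 0.7]
opening: 1.006
grasp_force: 0.0
```

```bash
python3 -c "
from h import *
go(.647,.208,.068,-4.66)
s=readout.read_state();R=np.array(s['tcp_rot']);T=viewer.camera_info('wrist');p,d=viewer.capture('wrist');cv2.imwrite('pics/w2.png',p[:,:,::-1])"
```

```text
t 2.75 pos [0.6488 0.2088 0.1223] F [ 0.4 -1.3  0.7] op 1.006 gf 0.0
row [-0.0039, -0.0074, 0.2172, 0.0018, -0.0006, 0.0036]
```

>>> send_rows:
  moves:
    - [-0.004, -0.007, 0.1, 0, 0, 0.003]
    - [-0.004, -0.007, 0.18, 0, 0, 0.003]
    - [-0.004, -0.007, 0.215, 0, 0, 0.003]
    - [-0.004, -0.007, 0.215, 0, 0, 0.003]
    - [-0.004, -0.007, 0.215, 0, 0, 0.003]

```text
time_s: 3.3
position: [0.6476, 0.2068, 0.0679]
tcp_rot: [[0.082, 0.997, 0.003], [0.997, -0.082, 0.0], [0.001, 0.003, -1.0]]
force: [0.2, 0.2, -0.4]
opening: 0.998
grasp_force: 0.0
```

>>> send_rows:
  moves:
    - [0, 0, 0, 0, 0, 0]
    - [0, 0, 0, 0, 0, 0]
    - [0, 0, 0, 0, 0, 0]
    - [0, 0, 0, 0, 0, 0]
    - [0, 0, 0, 0, 0, 0]
    - [0, 0, 0, 0, 0, 0]
    - [0, 0, 0, 0, 0, 0]
    - [0, 0, 0, 0, 0, 0]
    - [0, 0, 0, 0, 0, 0]
    - [0, 0, 0, 0, 0, 0]
  grip: 0

```text
time_s: 4.3
position: [0.6477, 0.2062, 0.0667]
tcp_rot: [[0.082, 0.997, 0.002], [0.997, -0.082, 0.0], [0.0, 0.002, -1.0]]
force: [3.8, -0.8, 2.0]
opening: 0.69
grasp_force: 30.0
```

>>> send_rows:
  moves:
    - [0, 0, -0.08, 0, 0, 0]
    - [0, 0, -0.2, 0, 0, 0]
    - [0, 0, -0.32, 0, 0, 0]
    - [0, 0, -0.4, 0, 0, 0]
    - [0, 0, -0.4, 0, 0, 0]
    - [0, 0, -0.4, 0, 0, 0]

```text
time_s: 4.9
position: [0.6444, 0.2062, 0.1644]
tcp_rot: [[0.082, 0.997, -0.005], [0.997, -0.082, -0.001], [-0.001, -0.005, -1.0]]
force: [0.3, -0.4, -5.3]
opening: 0.687
grasp_force: 30.0
```

```bash
python3 -c "
from h import *
go(.4402,.0465,.16,2.75)"
```

```text
t 4.9 pos [0.6444 0.2062 0.1644] F [ 0.3 -0.4 -5.3] op 0.687 gf 29.99744897475466
row [-0.7036, -0.7616, 0.0221, -0.0032, 0.0004, -0.0829]
```

>>> send_rows:
  moves:
    - [-0.04, -0.04, 0, 0, 0, -0.005]
    - [-0.12, -0.13, 0, 0, 0, -0.015]
    - [-0.21, -0.23, 0, 0, 0, -0.025]
    - [-0.3, -0.33, 0, 0, 0, -0.04]
    - [-0.4, -0.43, 0, 0, 0, -0.05]
    - [-0.5, -0.53, 0, 0, 0, -0.06]
    - [-0.58, -0.63, 0, 0, 0, -0.07]
    - [-0.65, -0.7, 0, 0, 0, -0.083]
    - [-0.69, -0.74, 0, 0, 0, -0.083]
    - [-0.704, -0.762, 0, 0, 0, -0.083]
    - [-0.704, -0.762, 0, 0, 0, -0.083]
    - [-0.704, -0.762, 0, 0, 0, -0.083]

```text
time_s: 6.1
position: [0.4435, 0.0468, 0.1662]
tcp_rot: [[-0.048, 0.999, 0.001], [0.999, 0.048, 0.0], [0.0, 0.001, -1.0]]
force: [-0.4, 0.3, -4.5]
opening: 0.691
grasp_force: 30.0
```

```bash
python3 -c "
from h import *
go(.4402,.0465,.105,2.75)
p,d=viewer.capture('wrist');cv2.imwrite('pics/w3.png',p[:,:,::-1])"
```

```text
t 6.1 pos [0.4435 0.0468 0.1662] F [-0.4  0.3 -4.5] op 0.691 gf 29.997575611341745
row [-0.0005, -0.0134, 0.2448, 0.0008, -0.0001, -0.0001]
```

View pics/w3.png

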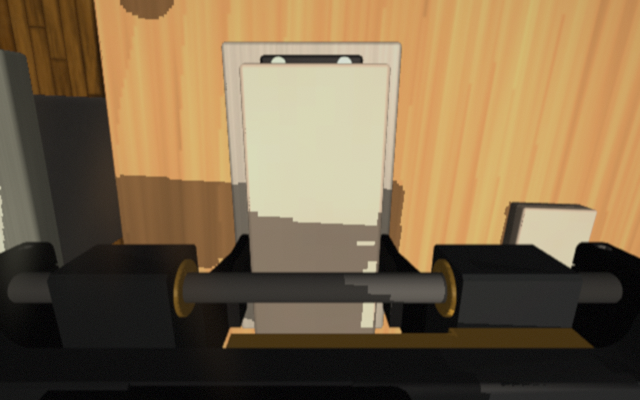

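The stone is held straight over the holder: stone far edge at v=65, u 243–389, and holder far edge at v=43, u 223–401. I use these to check the relative offsets.

```bash
python3 -c "
from h import *
T=viewer.camera_info('wrist');M=T['tool_from_camera'];s=readout.read_state();R=np.array(s['tcp_rot']);c=np.array(s['position'])
i=dict(T,R=(R@M[:3,:3]).T); i['t']=-i['R']@(R@M[:3,3]+c)
tool=lambda w:np.round((w-c)@R*1000,1)
print('stone',tool(ray([(243,66),(389,66)],i,c[2]+.0235)))
print('holder',tool(ray([(223,43),(401,43)],i,.073)))
print('stop',tool(ray([(261,55),(363,55)],i,.091)))
"
```

```text
stone [[ 90.8 -28.3 -23.5]
 [ 90.8  28.7 -23.5]]
holder [[118.9 -65.3  93.2]
 [118.9  60.8  93.4]]
stop [[108.5 -36.   75.3]
 [108.5  31.8  75.4]]
```

>>> send_rows:
  moves:
    - [-0.004, -0.011, 0.06, 0, 0, 0]
    - [-0.004, -0.011, 0.14, 0, 0, 0]
    - [-0.004, -0.011, 0.22, 0, 0, 0]
    - [-0.004, -0.011, 0.27, 0, 0, 0]
    - [-0.004, -0.011, 0.3, 0, 0, 0]
    - [-0.004, -0.011, 0.3, 0, 0, 0]
    - [-0.004, -0.011, 0.3, 0, 0, 0]

```text
time_s: 6.85
position: [0.4404, 0.0455, 0.0915]
tcp_rot: [[-0.048, 0.999, 0.001], [0.999, 0.048, -0.0], [-0.0, 0.001, -1.0]]
force: [0.3, 0.0, -4.6]
opening: 0.686
grasp_force: 30.0
```

>>> send_rows:
  moves:
    - [0, 0, 0.01, 0, 0, 0]
    - [0, 0, 0.02, 0, 0, 0]
    - [0, 0, 0.026, 0, 0, 0]
    - [0, 0, 0.03, 0, 0, 0]
    - [0, 0, 0.034, 0, 0, 0]
    - [0, 0, 0.034, 0, 0, 0]

```text
time_s: 7.45
position: [0.4396, 0.0454, 0.0827]
tcp_rot: [[-0.048, 0.999, -0.0], [0.999, 0.048, -0.0], [0.0, -0.0, -1.0]]
force: [-0.1, 0.1, -4.5]
opening: 0.689
grasp_force: 30.0
```

>>> send_rows:
  moves:
    - [0, 0, 0.004, 0, 0, 0]
    - [0, 0, 0.008, 0, 0, 0]
    - [0, 0, 0.008, 0, 0, 0]
    - [0, 0, 0.008, 0, 0, 0]

```text
time_s: 7.85
position: [0.4396, 0.0454, 0.0808]
tcp_rot: [[-0.048, 0.999, -0.0], [0.999, 0.048, 0.0], [0.0, -0.0, -1.0]]
force: [0.6, 0.8, -4.5]
opening: 0.686
grasp_force: 30.0
```

>>> send_rows:
  moves:
    - [0, 0, 0.004, 0, 0, 0]
    - [0, 0, 0.004, 0, 0, 0]
    - [0, 0, 0.004, 0, 0, 0]

```text
time_s: 8.15
position: [0.4396, 0.0454, 0.0807]
tcp_rot: [[-0.048, 0.999, 0.001], [0.999, 0.048, -0.0], [-0.0, 0.001, -1.0]]
force: [-2.1, -1.0, 4.7]
opening: 0.684
grasp_force: 30.0
```

Contact: the vertical force changed from −4.5 to +4.7 N. Now I release and rise.

>>> send_rows:
  moves:
    - [0, 0, 0, 0, 0, 0]
    - [0, 0, 0, 0, 0, 0]
    - [0, 0, 0, 0, 0, 0]
    - [0, 0, 0, 0, 0, 0]
    - [0, 0, 0, 0, 0, 0]
    - [0, 0, -0.05, 0, 0, 0]
    - [0, 0, -0.2, 0, 0, 0]
    - [0, 0, -0.4, 0, 0, 0]
    - [0, 0, -0.6, 0, 0, 0]
    - [0, 0, -0.7, 0, 0, 0]
    - [0, 0, -0.7, 0, 0, 0]
  grip: 1

```text
time_s: 9.25
position: [0.4422, 0.0451, 0.2586]
tcp_rot: [[-0.048, 0.999, 0.01], [0.999, 0.048, -0.001], [-0.002, 0.01, -1.0]]
force: [0.4, -0.3, -0.4]
opening: 1.002
grasp_force: 0.0
```

```bash
python3 -c "
from h import *
go(.458,.348,.26,-21.7)
p,d=viewer.capture('wrist');cv2.imwrite('pics/w4.png',p[:,:,::-1])"
```

```text
t 9.25 pos [0.4422 0.0451 0.2586] F [ 0.4 -0.3 -0.4] op 1.002 gf 0.0
row [1.207, 0.1215, -0.0066, 0.0063, -0.0001, 0.2719]
```

>>> send_rows:
  moves:
    - [0.1, 0.01, -0.05, 0, 0, 0.05]
    - [0.25, 0.03, -0.05, 0, 0, 0.1]
    - [0.42, 0.05, -0.05, 0, 0, 0.16]
    - [0.6, 0.07, -0.05, 0, 0, 0.22]
    - [0.77, 0.09, -0.05, 0, 0, 0.272]
    - [0.9, 0.1, -0.05, 0, 0, 0.272]
    - [0.97, 0.12, -0.05, 0, 0, 0.272]
    - [1, 0.12, -0.05, 0, 0, 0.272]
    - [1, 0.12, -0.05, 0, 0, 0.272]
    - [1, 0.12, -0.05, 0, 0, 0.272]

```text
time_s: 10.3
position: [0.4568, 0.2955, 0.2662]
tcp_rot: [[0.37, 0.929, -0.003], [0.929, -0.37, -0.002], [-0.002, -0.002, -1.0]]
force: [-0.4, -0.1, -0.0]
opening: 0.998
grasp_force: 0.0
```

```bash
python3 -c "
from h import *
go(.458,.348,.26,-21.7)
p,d=viewer.capture('wrist');cv2.imwrite('pics/w5.png',p[:,:,::-1])
p,d=viewer.capture('top');np.savez('pics/top1.npz',p=p,d=d);i=viewer.camera_info('top')
P=cloud(d,i);m=np.zeros(d.shape,bool);m[195:268,325:440]=(np.abs(P[195:268,325:440,2]-.1055)<.008);print(rect(m,i,.1055),np.median(P[...,2][m]))
hsv=cv2.cvtColor(p,cv2.COLOR_RGB2HSV);m[:]=0;m[198:265,325:440]=(hsv[198:265,325:440,1]<80);print(rect(m,i,.073))
cv2.imwrite('pics/v5.png',np.vstack([cv2.imread('pics/w5.png')[:,60:580][:300],cv2.resize(p[180:290,200:460],(520,220))[:,:,::-1]]))"
```

```text
t 10.3 pos [0.4568 0.2955 0.2662] F [-0.4 -0.1 -0. ] op 0.998 gf 0.0
row [0.1968, -0.0733, 0.0243, -0.0011, 0.0015, -0.0005]
((438.78240966796875, 47.54338455200195), (59.84099578857422, 179.7576904296875), 2.734748601913452) 0.10510716226107186
((440.1428527832031, 47.766990661621094), (130.07958984375, 239.8188934326172), 2.550077199935913)
```

View pics/v5.png

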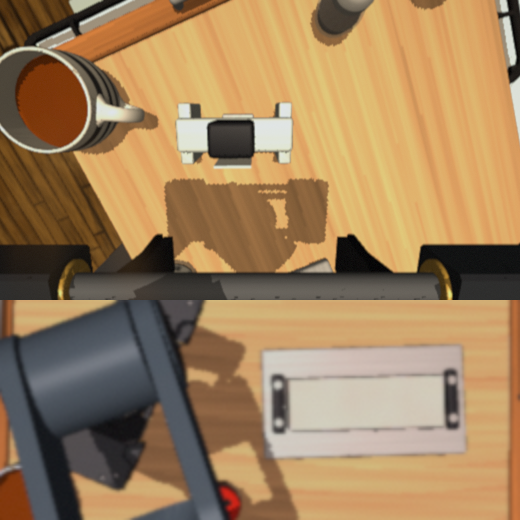

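The stone sits in the holder within 2 mm of centre and is straight. In the wrist view the gauge block is centred near (291,138) and the gauge is square to the tool.

```bash
python3 -c "
from h import *
T=viewer.camera_info('wrist');M=T['tool_from_camera'];s=readout.read_state();R=np.array(s['tcp_rot']);c=np.array(s['position'])
i=dict(T,R=(R@M[:3,:3]).T); i['t']=-i['R']@(R@M[:3,3]+c)
p=cv2.imread('pics/w5.png');m=np.zeros(p.shape[:2],bool);m[100:175,240:350]=p[100:175,240:350].max(-1)<75
n,l,st,ce=cv2.connectedComponentsWithStats(m.astype(np.uint8));k=1+st[1:,4].argmax();print(st[k],ce[k]);print(rect(l==k,i,.179), (ray([ce[k]],i,.179)-c)@R*1000)
m[:]=0;m[95:170,225:360]=p[95:170,225:360].min(-1)>185;print(rect(m,i,.133))
go(.458,.348,.2,-21.7)
"
```

```text
[ 268  120   46   39 1714] [290.74854142 138.84947491]
((459.2093811035156, 350.31842041015625), (28.07823944091797, 34.070743560791016), 68.19876098632812) [[ 52.17857161 -18.18237769  87.82412155]]
((490.64501953125, 337.7890625), (26.03510093688965, 32.38492965698242), 68.20626068115234)
t 10.4 pos [0.4573 0.2954 0.2669] F [0.2 1.  0.8] op 1.003 gf 0.0
row [0.1969, -0.0753, 0.2673, -0.0005, 0.0007, -0.0011]
```

>>> send_rows:
  moves:
    - [0.1, -0.04, 0.05, 0, 0, 0]
    - [0.2, -0.076, 0.15, 0, 0, 0]
    - [0.2, -0.076, 0.26, 0, 0, 0]
    - [0.2, -0.076, 0.27, 0, 0, 0]
    - [0.2, -0.076, 0.27, 0, 0, 0]
    - [0.2, -0.076, 0.27, 0, 0, 0]

```text
time_s: 11.0
position: [0.4595, 0.3496, 0.2012]
tcp_rot: [[0.371, 0.929, 0.002], [0.929, -0.371, 0.001], [0.002, 0.002, -1.0]]
force: [-0.2, -0.4, 1.2]
opening: 1.001
grasp_force: 0.0
```

```bash
python3 -c "
from h import *
go(.4586,.349,.142,-21.75)"
```

```text
t 11.0 pos [0.4595 0.3496 0.2012] F [-0.2 -0.4  1.2] op 1.001 gf 0.0
row [-0.004, -0.0026, 0.2366, 0.001, -0.001, -0.0005]
```

>>> send_rows:
  moves:
    - [-0.004, -0.003, 0.08, 0, 0, 0]
    - [-0.004, -0.003, 0.16, 0, 0, 0]
    - [-0.004, -0.003, 0.21, 0, 0, 0]
    - [-0.004, -0.003, 0.235, 0, 0, 0]
    - [-0.004, -0.003, 0.235, 0, 0, 0]
    - [-0.004, -0.003, 0.235, 0, 0, 0]

```text
time_s: 11.6
position: [0.4581, 0.3496, 0.1419]
tcp_rot: [[0.37, 0.929, 0.001], [0.929, -0.37, 0.001], [0.001, 0.001, -1.0]]
force: [-0.2, -0.4, 0.1]
opening: 1.002
grasp_force: 0.0
```

>>> send_rows:
  moves:
    - [0, 0, 0, 0, 0, 0]
    - [0, 0, 0, 0, 0, 0]
    - [0, 0, 0, 0, 0, 0]
    - [0, 0, 0, 0, 0, 0]
    - [0, 0, 0, 0, 0, 0]
    - [0, 0, 0, 0, 0, 0]
    - [0, 0, 0, 0, 0, 0]
    - [0, 0, 0, 0, 0, 0]
    - [0, 0, 0, 0, 0, 0]
    - [0, 0, 0, 0, 0, 0]
    - [0, 0, 0, 0, 0, 0]
    - [0, 0, 0, 0, 0, 0]
  grip: 0

```text
time_s: 12.8
position: [0.4579, 0.3493, 0.1411]
tcp_rot: [[0.37, 0.929, 0.001], [0.929, -0.37, -0.0], [0.0, 0.001, -1.0]]
force: [1.7, -0.6, -0.3]
opening: 0.411
grasp_force: 30.0
```

>>> send_rows:
  moves:
    - [0, 0, -0.05, 0, 0, 0]
    - [0, 0, -0.15, 0, 0, 0]
    - [0, 0, -0.28, 0, 0, 0]
    - [0, 0, -0.4, 0, 0, 0]
    - [0, 0, -0.47, 0, 0, 0]
    - [0, 0, -0.48, 0, 0, 0]
    - [0, 0, -0.48, 0, 0, 0]

```text
time_s: 13.5
position: [0.4561, 0.3492, 0.2606]
tcp_rot: [[0.37, 0.929, -0.002], [0.929, -0.37, -0.0], [-0.001, -0.002, -1.0]]
force: [-0.7, -0.6, -6.8]
opening: 0.408
grasp_force: 30.0
```

```bash
python3 -c "
from h import *
go(.4392,.0476,.26,2.7)"
```

```text
t 13.5 pos [0.4561 0.3492 0.2606] F [-0.7 -0.6 -6.8] op 0.408 gf 29.97872583568096
row [-1.1457, 0.3836, 0.0033, -0.0013, 0.0005, -0.2712]
```

>>> send_rows:
  moves:
    - [-0.05, 0.02, 0, 0, 0, -0.02]
    - [-0.14, 0.05, 0, 0, 0, -0.05]
    - [-0.27, 0.1, 0, 0, 0, -0.08]
    - [-0.41, 0.14, 0, 0, 0, -0.12]
    - [-0.55, 0.18, 0, 0, 0, -0.16]
    - [-0.69, 0.23, 0, 0, 0, -0.2]
    - [-0.82, 0.28, 0, 0, 0, -0.24]
    - [-0.92, 0.32, 0, 0, 0, -0.271]
    - [-0.98, 0.35, 0, 0, 0, -0.271]
    - [-1, 0.38, 0, 0, 0, -0.271]
    - [-1, 0.384, 0, 0, 0, -0.271]
    - [-1, 0.384, 0, 0, 0, -0.271]

```text
time_s: 14.7
position: [0.4538, 0.0822, 0.2604]
tcp_rot: [[-0.046, 0.999, -0.001], [0.999, 0.046, 0.001], [0.001, -0.001, -1.0]]
force: [0.1, -0.4, -6.1]
opening: 0.413
grasp_force: 30.0
```

```bash
python3 -c "
from h import *
go(.4392,.0476,.26,2.7)"
```

```text
t 14.7 pos [0.4538 0.0822 0.2604] F [ 0.1 -0.4 -6.1] op 0.413 gf 29.979019642341882
row [-0.1357, -0.0649, 0.0016, -0.0009, -0.0006, -0.0005]
```

>>> send_rows:
  moves:
    - [-0.05, -0.03, 0, 0, 0, 0]
    - [-0.1, -0.06, 0, 0, 0, 0]
    - [-0.136, -0.065, 0.03, 0, 0, 0]
    - [-0.136, -0.065, 0.1, 0, 0, 0]
    - [-0.136, -0.065, 0.16, 0, 0, 0]
    - [-0.136, -0.065, 0.2, 0, 0, 0]
    - [-0.136, -0.065, 0.2, 0, 0, 0]
    - [-0.136, -0.065, 0.2, 0, 0, 0]

```text
time_s: 15.5
position: [0.4397, 0.0472, 0.211]
tcp_rot: [[-0.047, 0.999, 0.0], [0.999, 0.047, 0.0], [0.0, 0.0, -1.0]]
force: [0.0, -0.3, -5.4]
opening: 0.415
grasp_force: 30.0
```

```bash
python3 -c "
from h import *
go(.4392,.0476,.156,2.7)
p,d=viewer.capture('wrist');q,d=viewer.capture('scene')
cv2.imwrite('pics/v6.png',np.vstack([p[:300,60:580],cv2.resize(q[180:300,270:430],(520,300),interpolation=2)])[:,:,::-1])"
```

```text
t 15.5 pos [0.4397 0.0472 0.211 ] F [ 0.  -0.3 -5.4] op 0.415 gf 29.98257372295484
row [0.0018, -0.0018, 0.22, 0.0, -0.0001, -0.0001]
```

View pics/v6.png

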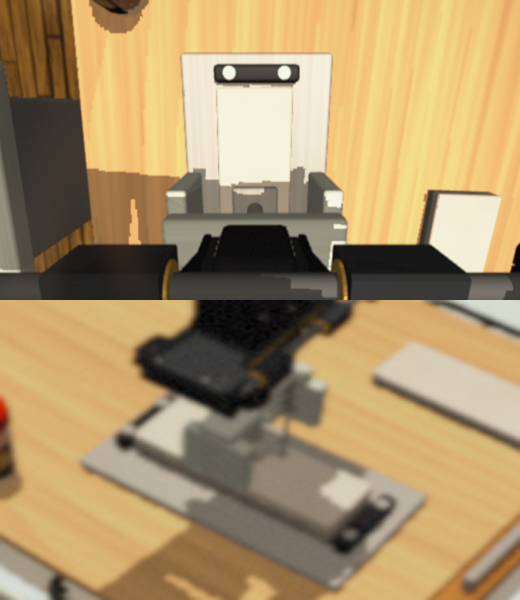

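The gauge straddles the stone symmetrically in the wrist view (legs at u≈180 and 325, stone at 217–291). I lower it slowly.

>>> send_rows:
  moves:
    - [0.002, -0.001, 0.02, 0, 0, 0]
    - [0.002, -0.001, 0.04, 0, 0, 0]
    - [0.002, -0.001, 0.06, 0, 0, 0]
    - [0.002, -0.001, 0.08, 0, 0, 0]
    - [0.002, -0.001, 0.1, 0, 0, 0]
    - [0.002, -0.001, 0.12, 0, 0, 0]
    - [0.002, -0.001, 0.14, 0, 0, 0]
    - [0.002, -0.001, 0.16, 0, 0, 0]
    - [0.002, -0.001, 0.175, 0, 0, 0]
    - [0.002, -0.001, 0.19, 0, 0, 0]
    - [0.002, -0.001, 0.2, 0, 0, 0]
    - [0.002, -0.001, 0.2, 0, 0, 0]

```text
time_s: 16.8
position: [0.4391, 0.0474, 0.1608]
tcp_rot: [[-0.046, 0.999, -0.0], [0.999, 0.046, 0.0], [0.0, -0.0, -1.0]]
force: [-0.8, 0.2, -4.7]
opening: 0.409
grasp_force: 30.0
```

>>> send_rows:
  moves:
    - [0, 0, 0.003, 0, 0, 0]
    - [0, 0, 0.006, 0, 0, 0]
    - [0, 0, 0.009, 0, 0, 0]
    - [0, 0, 0.012, 0, 0, 0]
    - [0, 0, 0.012, 0, 0, 0]

```text
time_s: 17.3
position: [0.4391, 0.0474, 0.158]
tcp_rot: [[-0.046, 0.999, 0.0], [0.999, 0.046, -0.0], [-0.0, 0.0, -1.0]]
force: [-1.2, 0.0, -3.1]
opening: 0.412
grasp_force: 30.0
```

>>> send_rows:
  moves:
    - [0, 0, 0.003, 0, 0, 0]
    - [0, 0, 0.006, 0, 0, 0]
    - [0, 0, 0.006, 0, 0, 0]
    - [0, 0, 0.006, 0, 0, 0]

```text
time_s: 17.7
position: [0.4391, 0.0474, 0.1565]
tcp_rot: [[-0.046, 0.999, -0.0], [0.999, 0.046, 0.0], [0.0, -0.0, -1.0]]
force: [-1.0, 0.7, -3.2]
opening: 0.411
grasp_force: 30.0
```

>>> send_rows:
  moves:
    - [0, 0, 0.003, 0, 0, 0]
    - [0, 0, 0.004, 0, 0, 0]
    - [0, 0, 0.004, 0, 0, 0]
    - [0, 0, 0.004, 0, 0, 0]

```text
time_s: 18.1
position: [0.4391, 0.0474, 0.1556]
tcp_rot: [[-0.046, 0.999, 0.0], [0.999, 0.046, -0.0], [-0.0, 0.0, -1.0]]
force: [-1.8, 0.4, -2.9]
opening: 0.415
grasp_force: 30.0
```

>>> send_rows:
  moves:
    - [0, 0, 0.003, 0, 0, 0]
    - [0, 0, 0.004, 0, 0, 0]
    - [0, 0, 0.004, 0, 0, 0]
    - [0, 0, 0.004, 0, 0, 0]

```text
time_s: 18.5
position: [0.4392, 0.0474, 0.155]
tcp_rot: [[-0.047, 0.999, 0.0], [0.999, 0.047, -0.0], [-0.0, 0.0, -1.0]]
force: [-1.3, 0.3, 3.9]
opening: 0.412
grasp_force: 30.0
```

The soles are on the base. Releasing and rising.

>>> send_rows:
  moves:
    - [0, 0, 0, 0, 0, 0]
    - [0, 0, 0, 0, 0, 0]
    - [0, 0, 0, 0, 0, 0]
    - [0, 0, 0, 0, 0, 0]
    - [0, 0, 0, 0, 0, 0]
    - [0, 0, 0, 0, 0, 0]
    - [0, 0, -0.03, 0, 0, 0]
    - [0, 0, -0.1, 0, 0, 0]
    - [0, 0, -0.25, 0, 0, 0]
    - [0, 0, -0.4, 0, 0, 0]
    - [0, 0, -0.5, 0, 0, 0]
    - [0, 0, -0.5, 0, 0, 0]
  grip: 1

```text
time_s: 19.7
position: [0.4416, 0.0471, 0.2836]
tcp_rot: [[-0.047, 0.999, 0.009], [0.999, 0.047, -0.001], [-0.002, 0.009, -1.0]]
force: [0.8, -0.2, -0.3]
opening: 1.003
grasp_force: 0.0
```

>>> send_rows:
  moves:
    - [0.2, 0, -0.05, 0, 0, 0]
    - [0.4, 0, -0.05, 0, 0, 0]
    - [0.6, 0, -0.05, 0, 0, 0]
    - [0.8, 0, -0.05, 0, 0, 0]
    - [0.95, 0, -0.05, 0, 0, 0]
    - [1, 0, -0.05, 0, 0, 0]
    - [1, 0, -0.05, 0, 0, 0]
    - [1, 0, -0.05, 0, 0, 0]

```text
time_s: 20.5
position: [0.427, 0.296, 0.2913]
tcp_rot: [[-0.047, 0.999, -0.002], [0.999, 0.047, -0.002], [-0.002, -0.002, -1.0]]
force: [0.5, 0.5, 0.4]
opening: 1.003
grasp_force: 0.0
```

```bash
python3 - <<'E'
from h import *
i=viewer.camera_info('top'); p,d=viewer.capture('top'); q,_=viewer.capture('scene'); P=cloud(d,i); Z=P[...,2]
g=np.zeros(d.shape,bool); g[190:275,320:445]=True
b=g&(Z>.18)&(Z<.22); print('block',b.sum(),np.median(Z[b]),rect(b,i,.193))
b=g&(abs(Z-.147)<.008); print('beam z',np.median(Z[b]))
m=g&(Z>.098)&(Z<.113); w=ray(np.argwhere(m)[:,::-1],i,.1055)[:,:2]*1000; print('stone',cv2.minAreaRect(w.astype(np.float32)))
cv2.imwrite('pics/v7.png',np.hstack([cv2.resize(q[170:300,260:420],(440,358),interpolation=2),cv2.resize(p[180:280,310:410],(358,358),interpolation=2)])[:,:,::-1])
E
```

```text
block 236 0.1923830277425253 ((438.6852111816406, 48.50975036621094), (34.2586555480957, 27.749082565307617), 0.6711912155151367)
beam z 0.14692583267891304
stone ((437.0859069824219, 47.559608459472656), (185.03970336914062, 91.01053619384766), 83.116455078125)
```

View pics/v7.png

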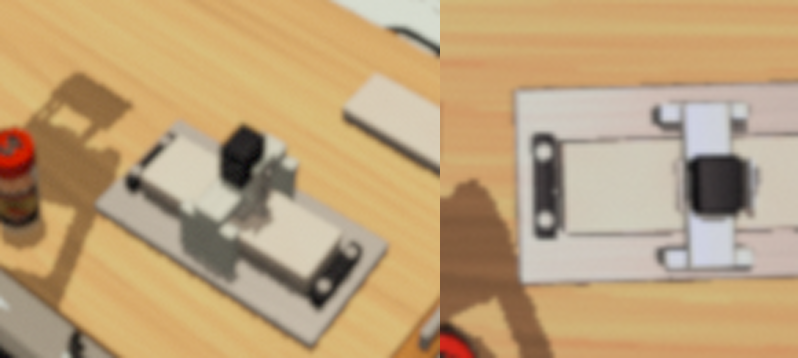

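The gauge stands upright over the middle of the stone: block top at z=0.192, which puts the soles on the base, with its centre within 1–2 mm. The stone is still between the stops.

```bash
python3 -c "
from rig import ticket
print(ticket.hand_in())"
```

```text
the job is handed in; nothing more can be done
None
```

The job is handed in: the thick stone lies in the holder within about 2 mm of centre and the gauge stands over its middle with its soles on the base; no verdict was returned, and I did not re-measure the bystanders or see the foot's reading.

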